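# Load a plate into the tilted drilling fixture and clamp it

### The arm

A 6-joint arm with a two-finger parallel gripper is mounted at the origin on a cart in front of the work surface, level with it; the furniture and walls round the work are solid. World frame = base frame: x ahead of the robot, y to its left, z up, the work surface at z = 0. Lengths are in mm, angles in rad, forces in N, time in s.
With the tool pointing down it reaches from about 350 to 975 mm from the base axis. Payload 7.1 kg.
Tool frame: the origin (TCP) lies midway between the tips of the shut fingers; the grasp point (between the pads) lies env.hold_point_z behind it (env.hold_point_z is the distance from the TCP to the grasp point, in mm); z points along the fingers, y is the line along which they close (so a half turn about z gives the same grasp; the last joint's range is limited). The gripper opens to 88 mm and grips with 3 to 60 N. Pads are 20 mm wide; open, the fingers measure 115 mm over their backs; the gripper's body (75 mm by 178 mm) begins 61 mm behind the grasp point.
Start: joints at [-1.321, 0.423, 1.63, -0, 1.089, -0.019], TCP at [166.003, -602.535, 222.675] pointing down, gripper open.
Joint ranges: [-3, 3], [-0.9, 2.11], [0.09, 2.58], [-1.31, 4.45], [0.11, 2.69], [-2.54, 2.54]. Speed limits (rad/s): [2.39, 2.39, 3.01, 3.14, 3.14, 3.14].

### API

Orientations are given as a unit quaternion [x, y, z, w].
In Python, from station import env gives the robot as it stands. Calls block until the motion is done:
- env.reach(position, orientation): joint-space move of the TCP to a pose.
- env.move_l(position, rot=None, rate=150, f_stop=None): straight line of the TCP; rot=None keeps the orientation; rate is the mean speed in mm/s. With f_stop (N) it stops when the force on the tool has changed by that much, and returns True; else False.
- env.move_joints(angles): joint-space move.
- env.set_gripper(opening): finger opening in mm; the grip force is fixed at half the most; returns when the fingers have stopped.
- env.hold(seconds).
- env.ik(position, orientation): joint angles nearest the present ones, or None.
- env.read_state(): the state.
- env.camera(name): name is "scene" or "side" or "wrist"; returns the picture (400x640x3 uint8, blue, green, red); there is no depth.
- env.camera_params(name): a dict with "fx", "fy", "cx", "cy" (pixels), "pose" (4x4, takes a point from camera to world coordinates); the wrist camera has in their place "tool_from_camera" (4x4, takes a point from camera to tool coordinates, whose origin is the TCP and whose axes are the flange's). Camera axes: x right, y up, looking along -z (the intrinsics and any distortion apply to the point x, -y, -z); pixel columns grow to the right and rows downward; lengths in mm; the calibration is good to about 2 mm. The wrist camera is an equidistant fisheye: a pixel r from the principal point sees the ray r / f radians off the axis. A picture is of the moment at which its call begins: read the wrist's pose just before it. camera_params takes no time and is no camera call.
A pose or a line that the arm cannot do raises env.IKError and nothing moves.
- env.sign_off(): hands the job in; it is judged then, once.
Trained networks look in the newest picture that a camera, given by its name, has taken for a name from the list of things; names that differ only in an ending like _2 or _b are one class to them, and where a whole thing is asked for, a point or a joint stands for the part that bears it (a point fixed in the world has none). Each returns a list of dicts, best first, with "confidence" (0 to 1); they miss things now and then, are a little off and sometimes report something else, mostly with a low value. They report only what shows in the picture. A call takes as long as a camera call.
- env.boxes_of(camera, thing): "xy" ([column, row] in pixels, amid what is visible of it).
- env.trace(camera, thing): "mask" (400x640 bool, what is visible of it) and "xy" ([column, row] in pixels, amid what is visible of it).
- env.pinpoint(camera, thing): "xy" ([column, row] in pixels: a listed point, or the origin of a listed thing).
The state is a dict: "time_s": time; "qpos": joint angles; "dq": joint speeds; "tau": joint torques, N m; "tool_pos": TCP position; "orientation": TCP orientation; "force": force on the tool from outside, world axes, zero at the start; "wrist_torque": the same for the moment, N m; "width": finger opening in mm; "grip_force": force on a finger pad.
Only numpy, scipy, OpenCV 4.12 (cv2) and the standard library are available. Lean on these libraries where they do the work, as an engineer would, in place of code of your own. Each camera call takes 0.05 s, during which the arm holds its last target. There are 200 camera calls.

### The job

Load the loose steel plate into the tilted drilling fixture: lay it flat on the sloping white bed, uphill of the clamp and with its long side along the side stop, and let go so that it slides by itself under the clamp foot until it is flush against both stops. Then swing the folding handle of the clamp handwheel out, crank clockwise with it until the wheel comes to its stop and the plate is clamped, and fold the handle flat onto the wheel again so that it is out of the drill's way. Leave the other things on the bench where they are.

Things in the scene. Friction and masses are not known exactly. Their poses are not given: they have to be found in the camera images.
- plate: The workpiece: a plain grey steel plate, 100 x 56 x 10 mm, about 0.4 kg, with a 12 mm through hole near each end; at the start it lies flat on the bench to the right of the fixture. Origin: centre of its underside; x along the 100 mm side, y along the 56 mm side, z up. Symmetric: either end may go first; the same face stays up.
- fixture: The drilling fixture, fixed to the bench: a dark steel base plate 244 x 154 x 12 mm (its centre 5 mm ahead of the origin), on it a grey cast wedge that carries the bed with stops and clamp. Position and heading differ each time. Origin: on the bench, under the fixture; x runs uphill, z up.
- corner (a point): The locating corner: where the inner faces of the end stop and the side stop meet the bed surface, 53 mm above the bench. Axes (of the bed): x up the slope along the side stop (rising 0.33 rad), y across the bed and out through the side stop (falling 0.24 rad; the bed is at negative y), z the bed's upward normal. When seated, the plate's origin is at x 50, y -28, z 0 mm, its x along this x.
- bed: The tilted bed; origin and axes as point corner. Slippery surface, x -14 to 170, y -90 to 40 mm: a steel plate let go on it slides to the corner by itself within a second. White facing: x 0 to 168, y -86 to 0. Steel stops 9 mm high, 10 mm wide: end stop at x -10 to 0, y -72 to -2; side stop at y 0 to 10, x 2 to 90.
- clamp_foot: The round sprung foot of the clamp screw, 19 mm diameter, under the clamp arm at bed x 24, y -28 mm. Origin: centre of its underside. With the wheel at 0 it stands 14.5 mm above the bed (4.5 mm above a plate lying there); it goes down 6 mm per turn of the wheel, meets the plate at about 4.7 rad, and its spring then gives up to 9 N.
- clamp_arm (a point): Point on the end of the grey clamp arm that reaches over the corner from a column beside the side stop: on the screw axis at the top of its nut boss, bed x 24, y -28, z 58 mm; axes of the bed. Boss 30 mm diameter, underside 32 mm above the bed; column at bed x 7 to 41, y 13 to 35. Lay the plate uphill of it: origin near x 112, y -38 is clear of arm and wheel, and the plate slides home from there.
- wheel (a joint): Angle of the clamp handwheel in rad, growing as it turns clockwise seen from above (looking down the bed's normal), which tightens. 0 is open, the stop is at 6.5 (a little over one turn); at the start it stands between 0 and 0.7. It turns easily (0.025 N m) and stays where it is left.
- wheel_top (a point): Point on the handwheel's axis (the bed's normal) level with the rim's top face: bed x 24, y -28 mm, and 76 mm above the bed with the wheel at 0, 6 mm lower per turn. Aluminium wheel 68 mm diameter, 10 mm thick. Axes turn with the wheel (at joint 0 those of the bed): z the bed's normal; the handle's pivot is at x -27, z 10 mm.
- crank_handle (a joint): Angle of the folding handle in rad: 0 is folded flat across the wheel (as at the start), 1.57 is fully swung out, standing on the wheel rim parallel to the wheel's axis. It has a little friction (0.025 N m) and stays where it is left.
- handle_pivot (a point): The folding handle's hinge, on the rim 27 mm from the wheel's axis and 10 mm above the rim's top face. Axes turn with the handle: x along the handle from the hinge to the free end, y along the hinge pin.
- handle_grip (a point): Point on the handle's axis 44 mm from the hinge, 11 mm short of its free end: a good place to pinch it. The black round sleeve, 14 mm diameter, runs from 11 to 55 mm from the hinge and spins freely, so a hand can crank with it without turning. Folded, its axis lies 10 mm above the wheel's top face, across the hub. Axes as handle_pivot.
- grease_tin: Bystander: a flat round tin with red lid, 67 mm diameter, 26 mm high.
- tape_roll: Bystander: a roll of black tape lying flat, 62 mm diameter, 19 mm high.
- wood_block: Bystander: a small wooden block 26 x 28 x 36 mm, behind the plate.
- spanner: Bystander: a steel spanner 176 mm long, behind the vice at the left.
- hex_key: Bystander: a bent hexagon key, 104 mm long, behind the fixture.
- caliper: Bystander: a vernier caliper 200 mm long, at the left of the bench.

How it is judged (in metres and radians):
On the way, in this order (a step that is already met when the one before it is completed fails the run):
1. the plate lies on the bed uphill of its seat, let go and sliding by itself (x of plate in the frame of corner between 0.058 and 0.15 m and y of plate in the frame of corner between -0.08 and -0.02 m and z of plate in the frame of corner below 0.006 m and angle between the z axis of plate and the z axis of corner, either way round below 0.12 rad and contact force between plate and fixture above 0.3 N and contact force between the fingers and plate below 0.1 N).
2. the plate rests flush against both stops, free of the robot, before the wheel has been tightened (x of plate in the frame of corner between 0.0475 and 0.0525 m and y of plate in the frame of corner between -0.0305 and -0.0255 m and z of plate in the frame of corner between -0.003 and 0.003 m and angle between the x axis of plate and the x axis of corner, either way round below 0.04 rad and linear speed of plate below 0.02 m/s and contact force between the arm and plate below 0.1 N and value of joint wheel below 2 rad), for 0.2 s.
3. the wheel is being cranked with the handle swung out, the plate still seated (x of plate in the frame of corner between 0.0475 and 0.0525 m and y of plate in the frame of corner between -0.0305 and -0.0255 m and z of plate in the frame of corner between -0.003 and 0.003 m and angle between the x axis of plate and the x axis of corner, either way round below 0.04 rad and value of joint wheel between 2.5 and 5 rad and value of joint crank_handle above 1.2 rad).
4. the wheel is at its stop with the handle still out, and the foot presses on the plate (x of plate in the frame of corner between 0.0475 and 0.0525 m and y of plate in the frame of corner between -0.0305 and -0.0255 m and z of plate in the frame of corner between -0.003 and 0.003 m and angle between the x axis of plate and the x axis of corner, either way round below 0.04 rad and value of joint wheel above 6.1 rad and value of joint crank_handle above 1.2 rad and contact force between clamp_foot and plate above 4 N), for 0.2 s.
At the end, for the whole second after the job is handed in: The plate lies flat on the bed, within 2.5 mm of its seat against both stops and within 0.04 rad of square to them, pressed by the clamp foot with more than 4 N; the wheel is beyond 6.0 rad (stop at 6.5), the handle is folded to less than 0.25 rad, and everything is released and at rest (x of plate in the frame of corner between 0.0475 and 0.0525 m and y of plate in the frame of corner between -0.0305 and -0.0255 m and z of plate in the frame of corner between -0.003 and 0.003 m and angle between the x axis of plate and the x axis of corner, either way round below 0.04 rad and value of joint wheel above 6 rad and contact force between clamp_foot and plate above 4 N and value of joint crank_handle below 0.25 rad and linear speed of plate below 0.02 m/s); the robot touches nothing.
It fails at once if one of the other things on the bench is moved by more than 3 cm (distance of any of grease_tin, tape_roll, wood_block, spanner, hex_key, caliper from where it was at the start of the episode above 0.03 m).
It also fails if it takes over 72 s, if anything falls off the work surface, if the arm or the gripper's body presses on something with over 40 N, if the wrist force passes 120 N, or if a joint passes its speed limit or range.

## Working session

There is one attempt and no reset: what is moved stays moved. The work goes in short steps, each a Python script; the robot and the scene stay as the last script left them, time stands still between calls to the robot, and variables do not carry over. Pictures are saved under pics/ and viewed, at most 12 in all, crops included, and the job is handed in when it is done.

```bash
ls; mkdir -p pics
python3 - <<'E'
from station import env
import cv2,numpy as np
print(env.hold_point_z, env.read_state())
for c in ("scene","side","wrist"):
    im=env.camera(c); cv2.imwrite(f"pics/{c}0.png",im)
    p=env.camera_params(c); print(c,{k:np.round(v,3).tolist() for k,v in p.items()})
    for t in ("plate","corner","clamp_arm","wheel_top","handle_pivot","handle_grip","fixture","clamp_foot"):
        r=env.pinpoint(c,t); print(t,[(np.round(d["xy"],1).tolist(),round(d["confidence"],2)) for d in r[:2]])
E
```

```text
pics
station.py
18.700000000000003 {'time_s': 0.0, 'qpos': array([-1.32098578e+00,  4.23845991e-01,  1.63067510e+00, -3.20228145e-05,
        1.08860061e+00, -1.90151893e-02]), 'dq': array([ 0.00279189,  0.00033831, -0.00034821,  0.00176319, -0.00124133,
        0.0004398 ]), 'tau': array([ 1.22423327e-03, -5.44613743e+01, -2.73665875e+01,  6.43747905e-02,
        2.28161219e-02, -1.07717667e-04]), 'tool_pos': array([ 165.87053232, -602.01576506,  221.90433576]), 'orientation': array([ 9.90978896e-01,  1.34015830e-01, -1.02114316e-04, -7.57805801e-04]), 'force': array([-0.62607673, -0.54678348, -0.20628379]), 'wrist_torque': array([0.03410849, 0.01665507, 0.01389035]), 'grip_force': 0.0, 'width': 87.91283545098212}
scene {'fx': 361.424, 'fy': 361.424, 'cx': 312.111, 'cy': 202.126, 'pose': [[-0.527, 0.351, -0.774, -335.643], [-0.85, -0.23, 0.475, 620.728], [-0.011, 0.908, 0.42, 650.909], [0.0, 0.0, 0.0, 1.0]]}
plate [([412.9, 216.2], 0.54)]
corner [([330.7, 234.9], 0.58)]
clamp_arm []
wheel_top [([331.6, 212.9], 0.79)]
handle_pivot [([341.3, 218.9], 0.54)]
handle_grip [([329.2, 207.7]
[... 223 characters left out ...]
3, -0.847, -1181.863], [0.02, 0.848, 0.53, 887.132], [0.0, 0.0, 0.0, 1.0]]}
plate [([302.3, 329.9], 0.95), ([375.4, 283.8], 0.26)]
corner [([289.1, 215.3], 0.73)]
clamp_arm [([293.0, 194.6], 0.66)]
wheel_top [([289.6, 193.3], 0.5)]
handle_pivot [([281.6, 191.4], 0.63)]
handle_grip [([313.5, 230.2], 0.7), ([294.2, 188.0], 0.65)]
fixture [([314.3, 232.5], 0.76), ([290.6, 215.7], 0.48)]
clamp_foot []
wrist {'fx': 309.707, 'fy': 309.707, 'cx': 312.406, 'cy': 201.755, 'tool_from_camera': [[-0.001, 0.966, 0.258, 70.221], [1.0, 0.001, 0.0, 0.05], [0.0, 0.258, -0.966, -161.74], [0.0, 0.0, 0.0, 1.0]]}
plate []
corner []
clamp_arm []
wheel_top []
handle_pivot []
handle_grip []
fixture []
clamp_foot []
```

Run:
```python
import cv2
a=cv2.imread("pics/scene0.png");b=cv2.imread("pics/side0.png")
cv2.imwrite("pics/side0c.png",cv2.resize(b[120:380,180:500],(800,650))[:600])
```

```text
(no output)
```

View pics/side0.png

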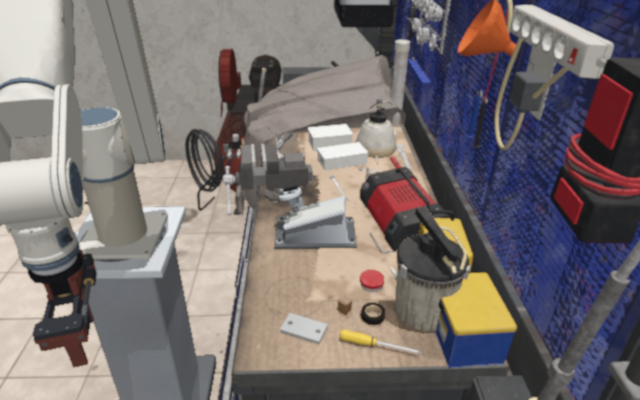

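View pics/scene0.png

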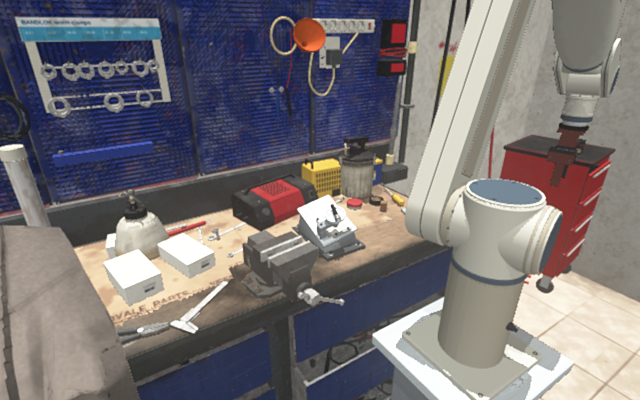

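The side view shows the plate flat on the bench at (303,328), and the fixture at (315,230) with the bed rising to the right and the handwheel at (289,193). In the scene view the vice stands left of the fixture (275,255). Next I get rough positions, then use the wrist camera.

```bash
cat > h.py <<'E'
from station import env
import numpy as np, cv2
from scipy.spatial.transform import Rotation as R
def ray(cam,xy,st=None):
    p=env.camera_params(cam); x=(xy[0]-p["cx"])/p["fx"]; y=(xy[1]-p["cy"])/p["fy"]
    if cam=="wrist":
        r=np.hypot(x,y); s=np.sin(r)/max(r,1e-9); d=np.array([x*s,-y*s,-np.cos(r)])
        T=np.eye(4); T[:3,:3]=R.from_quat(st["orientation"]).as_matrix(); T[:3,3]=st["tool_pos"]; T=T@p["tool_from_camera"]
    else:
        d=np.array([x,-y,-1.]); T=p["pose"]
    d=T[:3,:3]@d; return T[:3,3].copy(),d/np.linalg.norm(d)
def proj(cam,P,st=None):
    p=env.camera_params(cam)
    if cam=="wrist":
        T=np.eye(4); T[:3,:3]=R.from_quat(st["orientation"]).as_matrix(); T[:3,3]=st["tool_pos"]; T=T@p["tool_from_camera"]
    else: T=p["pose"]
    q=(np.asarray(P)-T[:3,3])@T[:3,:3]; x,y,z=q[...,0],-q[...,1],-q[...,2]
    if cam=="wrist":
        rr=np.hypot(x,y); th=np.arctan2(rr,z); s=th/np.maximum(rr,1e-9)
    else: s=1/z
    return np.stack([p["cx"]+p["fx"]*x*s,p["cy"]+p["fy"]*y*s],-1)
def onz(r,z): o,d=r; return o+d*(z-o[2])/d[2]
def tri(rs):
    A=np.zeros((3,3));b=np.zeros(3)
    for o,d in rs: M=np.eye(3)-np.outer(d,d);A+=M;b+=M@o
    P=np.linalg.solve(A,b); res=[np.linalg.norm((np.eye(3)-np.outer(d,d))@(P-o)) for o,d in rs]
    return P,res
# fixture: params u=(cx,cy,heading): corner world xy (z 53), heading of fixture x
def bedR(h,s1=.33,s2=.24):
    x=np.array([np.cos(s1),0,np.sin(s1)]); y=np.array([0,np.cos(s2),-np.sin(s2)])
    # y falls s2 below horizontal and is perpendicular to x
    yz=-np.sin(s2); yx=-yz*x[2]/x[0]; yy=np.sqrt(1-yz**2-yx**2); y=np.array([yx,yy,yz])
    return R.from_euler("z",h).as_matrix()@np.stack([x,y,np.cross(x,y)],1)
def down(a): # tool z down, tool y (closing) at world angle a
    y=np.array([np.cos(a),np.sin(a),0]); z=np.array([0,0,-1.]); return np.stack([np.cross(y,z),y,z],1)
def q(M): return R.from_matrix(M).as_quat()
E
python3 - <<'E'
from h import *
np.set_printoptions(precision=1,suppress=True)
print("plate",onz(ray("side",[302.3,329.9]),10)); print("corner",onz(ray("side",[289.1,215.3]),53),onz(ray("scene",[330.7,234.9]),53))
P,r=tri([ray("side",[289.6,193.3]),ray("scene",[331.6,212.9])]);print("wheel",P,r)
P,r=tri([ray("side",[289.1,215.3]),ray("scene",[330.7,234.9])]);print("corner",P,r)
for pos in ([480,-150,400],[480,-330,400]):
    for a in (0,np.pi/2,-np.pi/2,np.pi): print(pos,a,env.ik(pos,q(down(a))))
print(bedR(0))
E
```

```text
plate [ 541.6 -393.5   10. ]
corner [501.1  22.6  53. ] [514.6  28.8  53. ]
wheel [507.2  27.7 133.2] [np.float64(4.385103556664131), np.float64(4.385103556664142)]
corner [505.2  29.9  53.2] [np.float64(6.0346063029196255), np.float64(6.034606302919638)]
[480, -150, 400] 0 [-0.3  0.1  1.7 -0.   1.4 -0.3]
[480, -150, 400] 1.5707963267948966 [-0.3  0.1  1.7 -0.   1.4 -1.9]
[480, -150, 400] -1.5707963267948966 [-0.3  0.1  1.7 -0.   1.4  1.2]
[480, -150, 400] 3.141592653589793 None
[480, -330, 400] 0 [-0.6  0.2  1.5 -0.   1.4 -0.6]
[480, -330, 400] 1.5707963267948966 [-0.6  0.2  1.5 -0.   1.4 -2.2]
[480, -330, 400] -1.5707963267948966 [-0.6  0.2  1.5 -0.   1.4  0.9]
[480, -330, 400] 3.141592653589793 [-0.6  0.2  1.5 -0.   1.4  2.5]
[[ 0.9  0.1 -0.3]
 [ 0.   1.   0.3]
 [ 0.3 -0.2  0.9]]
```

```bash
cat > look.py <<'E'
from h import *
import json,sys
np.set_printoptions(precision=1,suppress=True)
def look(tag,things,save=True):
    st=env.read_state(); im=env.camera("wrist"); cv2.imwrite(f"pics/{tag}.png",im); out={}
    for t in things:
        r=env.pinpoint("wrist",t); out[t]=[(np.array(d["xy"]),d["confidence"]) for d in r[:2]]
    return st,out,im
E
python3 - <<'E'
from look import *
import pickle
D=[]
for pos,a,tag,th in (([540,-350,230],0,"p1",["plate"]),([540,-290,230],0,"p2",["plate"]),
   ([560,-20,330],0,"f1",None),([470,40,330],0,"f2",None)):
    env.reach(pos,q(down(a))); 
    if th is None: th=["corner","clamp_arm","wheel_top","handle_pivot","handle_grip","fixture","clamp_foot"]
    st,o,im=look(tag,th)
    m=env.trace("wrist","plate" if tag[0]=="p" else "crank_handle"); 
    D.append((tag,st,o,[(x["mask"],x["confidence"]) for x in m[:1]])); print(tag,st["time_s"],st["tool_pos"])
    for t in o: print(" ",t,[(x.tolist(),round(c,2)) for x,c in o[t]])
    if m:
        c=max(cv2.findContours(m[0]["mask"].astype(np.uint8),0,2)[0],key=cv2.contourArea)
        if tag[0]=="p":
            w=np.array([onz(ray("wrist",x[0],st),10)[:2] for x in c]); print(m[0]["confidence"],cv2.minAreaRect(w.astype(np.float32)))
pickle.dump(D,open("D.pkl","wb"))
by={d[0]:d for d in D}
for x,y in (("p1","p2"),("f1","f2")):
    for t in by[x][2]:
        if by[x][2][t] and by[y][2][t]: print(t,*tri([ray("wrist",by[k][2][t][0][0],by[k][1]) for k in (x,y)]))
E
```

```text
p1 3.0083 [ 539.3 -350.9  230. ]
  plate [([316.7, 199.4], 0.63)]
0.9 ((544.9283447265625, -382.6961975097656), (60.56125259399414, 101.4710464477539), 67.30823516845703)
p2 3.5083 [ 539.9 -289.4  230.2]
  plate [([317.2, 245.9], 0.92)]
0.79 ((545.2158203125, -382.17462158203125), (63.67627716064453, 102.76132202148438), 67.21339416503906)
f1 4.7667 [559.9 -20.9 329.4]
  corner [([271.8, 148.2], 0.63)]
  clamp_arm [([273.0, 149.4], 0.63)]
  wheel_top [([264.6, 145.5], 0.88)]
  handle_pivot [([240.8, 138.3], 0.92)]
  handle_grip [([274.2, 146.7], 0.64)]
  fixture [([322.6, 152.6], 0.98)]
  clamp_foot [([402.7, 283.1], 0.23)]
f2 5.725 [469.9  40.4 330.6]
  corner [([337.8, 178.7], 0.98)]
  clamp_arm [([344.3, 199.8], 0.8)]
  wheel_top [([340.0, 197.4], 0.66)]
  handle_pivot [([319.5, 189.4], 0.92)]
  handle_grip [([350.2, 202.2], 0.66)]
  fixture [([375.6, 190.0], 0.78), ([396.7, 337.4], 0.66)]
  clamp_foot []
plate [ 545.1 -375.1   26.8] [np.float64(0.7942834451362725), np.float64(0.7942834451362077)]
corner [504.3  18.1  43.1] [np.float64(8.56895495792667), np.float64(8.568954957926668)]
clamp_arm [511.   14.1 116.8] [np.float64(1.3583174492128598), np.float64(1.3583174492128725)]
wheel_top [503.7  20.8 133. ] [np.float64(0.7772402789120483), np.float64(0.7772402789121602)]
handle_pivot [478.1  31.5 141.4] [np.float64(0.4298248807862878), np.float64(0.4298248807863217)]
handle_grip [515.5  19.1 144.5] [np.float64(2.1434746708523305), np.float64(2.143474670852223)]
fixture [575.9  -1.6  -4.7] [np.float64(0.08898514427066145), np.float64(0.0889851442705812)]
```

Run:
```python
from h import *
import pickle
from scipy.optimize import least_squares
np.set_printoptions(precision=2,suppress=True)
by={d[0]:d for d in pickle.load(open("D.pkl","rb"))}
def pts(u):
    cx,cy,h,w=u; B=bedR(h); c=np.array([cx,cy,53]); W=c+B@[24,-28,76-6*w/6.28]
    Bw=B@R.from_euler("z",-w).as_matrix()
    return dict(corner=c,clamp_arm=c+B@[24,-28,58],wheel_top=W,handle_pivot=W+Bw@[-27,0,10],handle_grip=W+Bw@[17,0,10])
def f(u):
    P=pts(u); r=[]
    for k in ("f1","f2"):
        for t in P:
            o=by[k][2][t]
            if o: r+=list((proj("wrist",P[t],by[k][1])-o[0][0])*o[0][1])
    return r
for h0 in (0,.3,-.3):
    s=least_squares(f,[505,25,h0,.3],loss="soft_l1",f_scale=2); print(s.x,s.cost)
u=s.x;print(pts(u)); print(np.array(f(u)).reshape(-1,2))
ims=[]
for k in ("f1","f2"):
    im=cv2.imread(f"pics/{k}.png"); im=cv2.resize(im,None,fx=3,fy=3,interpolation=cv2.INTER_CUBIC); B=bedR(u[2]);c=np.array([u[0],u[1],53])
    def poly(L,col):
        p=proj("wrist",c+np.array(L)@B.T,by[k][1])*3+1; cv2.polylines(im,[p.astype(np.int32)],True,col,1)
    poly([[0,0,0],[168,0,0],[168,-86,0],[0,-86,0]],(0,0,255)); poly([[2,0,9],[90,0,9],[90,10,9],[2,10,9]],(0,255,0)); poly([[-10,-72,9],[0,-72,9],[0,-2,9],[-10,-2,9]],(255,0,0))
    for x in pts(u).values(): cv2.circle(im,tuple(int(v) for v in proj("wrist",x,by[k][1])*3+1),3,(0,255,255),-1)
    m=(proj("wrist",c+B@[70,-40,0],by[k][1])*3).astype(int); ims.append(im[m[1]-220:m[1]+220,m[0]-260:m[0]+140])
cv2.imwrite("pics/fit.png",np.hstack(ims))
```

```text
[507.79  28.53  -0.05   0.23] 20.283501750879665
[507.79  28.53  -0.05   0.23] 20.283501750916404
[507.79  28.53  -0.05   0.23] 20.283501750883694
{'corner': array([507.79,  28.53,  53.  ]), 'clamp_arm': array([509.41,  15.91, 120.54]), 'wheel_top': array([504.06,  20.64, 136.82]), 'handle_pivot': array([477.01,  30.47, 135.99]), 'handle_grip': array([516.19,  18.8 , 152.27])}
[[ 2.45 -7.7 ]
 [-1.5  -0.15]
 [-0.46  0.85]
 [ 0.33  0.27]
 [-0.88  1.54]
 [ 0.57 -0.43]
 [-0.25 -1.23]
 [ 0.65  0.26]
 [-1.15  0.12]
 [ 1.65  0.31]]
```

View pics/fit.png

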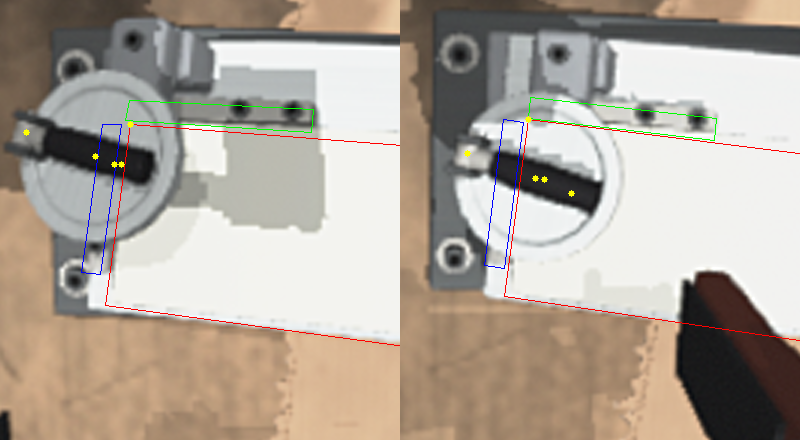

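The fit overlay shows the wheel (100,155) and handle matching, but the bed outline is a few mm off. I'll check the whole bed, including its uphill end.

Run:
```python
from h import *
import pickle
by={d[0]:d for d in pickle.load(open("D.pkl","rb"))}
print(by["f1"][1]["tool_pos"])
im=cv2.imread("pics/f1.png"); im=im[110:260,225:425]; cv2.imwrite("pics/f1z.png",cv2.resize(im,None,fx=4,fy=4,interpolation=cv2.INTER_CUBIC))
```

```text
[559.91569814 -20.91674117 329.44499068]
```

View pics/f1z.png

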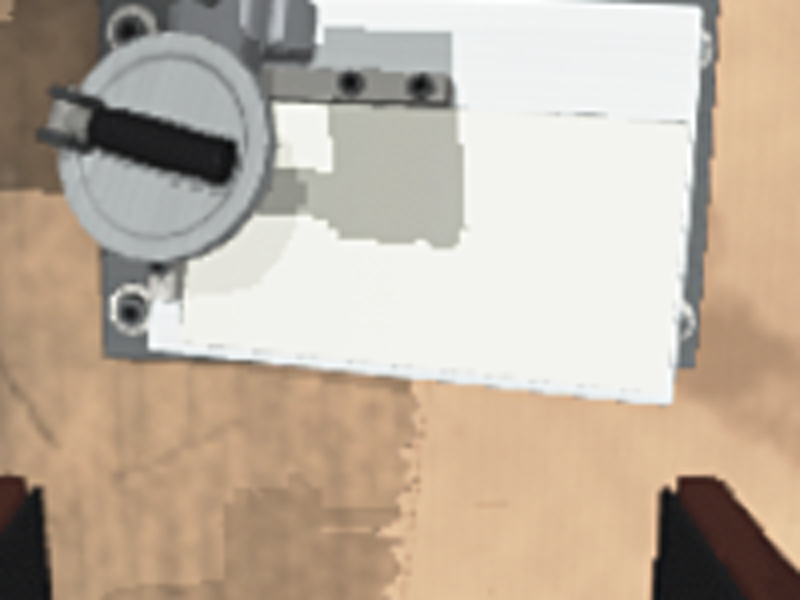

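The enlarged view clearly shows the facing corners (688,122), (668,397), (183,345), the side-stop end (450,104), and base plate corners (105,356) and (693,367). I'll fit to these.

Run:
```python
from h import *
import pickle
from scipy.optimize import least_squares
np.set_printoptions(precision=2,suppress=True)
by={d[0]:d for d in pickle.load(open("D.pkl","rb"))}; st=by["f1"][1]
px=lambda p:(np.array(p)+.5)/4-.5+[225,110]
b=[onz(ray("wrist",px(p),st),12) for p in ((105,356),(693,367))]; d=b[1]-b[0]; print("base",b,np.linalg.norm(d),np.arctan2(d[1],d[0]))
F=[((168,0,0),(688,122)),((168,-86,0),(668,397)),((0,-86,0),(183,345)),((90,0,0),(450,105)),((170,-90,0),(672,403)),((-14,-90,0),(148,350)),((90,10,9),(452,70))]
def f(u):
    B=bedR(u[2]); c=np.array([u[0],u[1],53+u[3]])
    return np.array([proj("wrist",c+B@np.array(l,float),st)-px(p) for l,p in F])
for fix in (0,1):
    g=(lambda u:f(np.append(u,0)).ravel()) if fix else (lambda u:f(u).ravel())
    s=least_squares(g,[505,25,0,0][:4-fix],loss="soft_l1"); print(s.x,s.cost); print(f(np.append(s.x,0)[:4] if fix else s.x).round(1).tolist())
u=np.append(s.x,0)
B=bedR(u[2]);c=np.array([u[0],u[1],53]); print("wheel",c+B@[24,-28,75.7]); 
# wheel angle from pivot detections
A=[tri([ray("wrist",by[k][2][t][0][0],by[k][1]) for k in("f1","f2")])[0] for t in("wheel_top","handle_pivot")]
for a in A: print(B.T@(a-c))
# plate: side-aware fit
for k in ("p1","p2"): print(onz(ray("wrist",by[k][2]["plate"][0][0],by[k][1]),0))
```

```text
base [array([459.87, -73.29,  12.  ]), array([699.84, -78.17,  12.  ])] 240.02269777337978 -0.020359531960609377
[508.32  29.66  -0.01  -2.65] 2.3175695818597104
[[0.3, -0.2], [-0.0, -1.6], [-0.2, -0.6], [0.8, 0.9], [0.2, 0.2], [-0.5, 0.1], [-0.7, 0.7]]
[508.01  30.12  -0.01] 2.7332731763788782
[[0.7, -0.4], [0.2, -1.3], [-0.7, -0.4], [0.7, 0.6], [0.5, 0.6], [-1.0, 0.2], [-0.7, 0.4]]
wheel [504.58  22.09 136.75]
[ 21.94 -28.43  72.26]
[  0.35 -22.57  90.57]
[ 544.71 -382.03    0.  ]
[ 546.39 -386.5     0.  ]
```

Corner ≈ (508, 30, 53), heading ≈ -0.015, wheel ≈ 0.27 rad; plate ≈ (545, -384), heading -22.7°. Next: pick the plate.

```bash
cat >> h.py <<'E'
C=np.array([508.2,29.8,52.]); H=-0.015; B=bedR(H)
def bed(*p): return C+B@np.array(p,float)
QP=q(np.stack([B[:,0],-B[:,1],-B[:,2]],1))  # tool x uphill, z into bed
E
python3 - <<'E'
from h import *
np.set_printoptions(precision=2,suppress=True)
a=np.deg2rad(67.3-180); Q=q(down(a))
print(env.ik(bed(112,-40,5),QP),env.ik([545,-384,3],Q))
env.reach([545,-384,60],Q); env.move_l([545,-384,3],rate=80,f_stop=6)
print(env.read_state()["tool_pos"]); env.set_gripper(40); s=env.read_state(); print(s["width"],s["grip_force"],s["tool_pos"])
env.move_l([545,-384,150],rate=150)
s=env.read_state(); print(s["width"],s["time_s"])
env.reach(bed(112,-40,80),QP)
s=env.read_state();print(s["width"],s["time_s"],s["tool_pos"]-bed(112,-40,80))
st=env.read_state(); cv2.imwrite("pics/held.png",env.camera("wrist")); cv2.imwrite("pics/held_side.png",env.camera("side")[100:280,200:420])
im=cv2.imread("pics/held.png")
L=[(x,y,0) for x,y in ((0,0),(168,0),(168,-86),(0,-86))]
cv2.polylines(im,[proj("wrist",np.array([bed(*l) for l in L]),st).astype(np.int32)],True,(0,0,255),1); cv2.imwrite("pics/held.png",np.hstack([im[:, :420],cv2.resize(cv2.imread("pics/held_side.png"),(380,400))]))
E
```

```text
[ 0.11  0.49  1.95 -0.66  0.49  2.3 ] [-0.63  0.77  1.62 -0.    0.76  1.34]
[ 545.25 -384.25    3.2 ]
55.50858935449144 29.998044669628143 [ 545.09 -383.98    3.24]
55.87965272610578 10.6167
55.94766127966611 12.1 [ 0.3  -0.75 -0.03]
```

View pics/held.png

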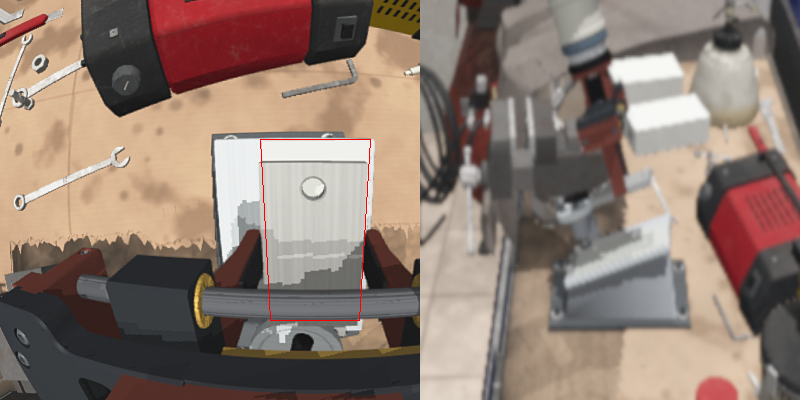

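The plate is held square to the bed (edges parallel to the overlay, right edge within about 1 mm at col 370). I'll lower it and release.

Run:
```python
from h import *
np.set_printoptions(precision=2,suppress=True)
X=(112,-41)
r=env.move_l(bed(*X,16),rate=80,f_stop=12); print(r)
r=env.move_l(bed(*X,-1),rate=20,f_stop=2.5); s=env.read_state(); print(r,B.T@(s["tool_pos"]-C),s["force"])
if not r: raise SystemExit
env.set_gripper(88); env.hold(0.8)
s=env.read_state(); print(s["width"],s["time_s"])
env.move_l(bed(*X,90),rate=150)
st=env.read_state(); im=env.camera("wrist")
L=[(x,y,10) for x,y in ((0,0),(100,0),(100,-56),(0,-56))]
cv2.polylines(im,[proj("wrist",np.array([bed(*l) for l in L]),st).astype(np.int32)],True,(0,0,255),1)
sd=env.camera("side")
cv2.polylines(sd,[proj("side",np.array([bed(*l) for l in L])).astype(np.int32)],True,(0,0,255),1)
cv2.imwrite("pics/rel.png",np.hstack([im[100:400,150:450],cv2.resize(sd[170:260,260:370],(440,360))[:300]]))
```

```text
False
True [111.71 -40.91   3.71] [-0.88  1.19  2.39]
87.93368780665304 15.25
```

View pics/rel.png

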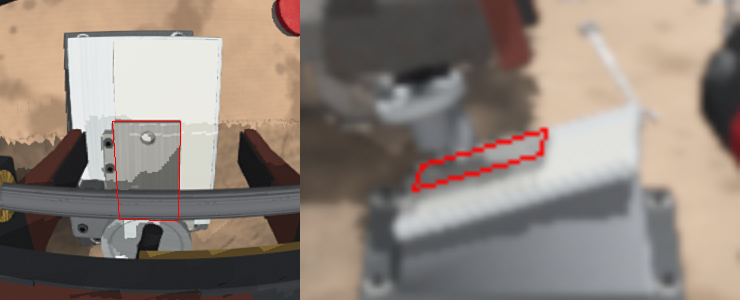

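Plate is seated: its edges match the predicted seat outline in both views (left panel 113–181 cols, rows 121–219). Now I measure the wheel and handle with the tool already in its working orientation.

```bash
cat >> h.py <<'E'
C[2]=52.5
def tq(w): # tool orientation for wheel angle w: tool y along hinge pin, tool x opposite wheel x
    M=B@R.from_euler("z",-w).as_matrix(); return q(np.stack([-M[:,0],M[:,1],-M[:,2]],1))
E
python3 - <<'E'
from look import *
import pickle
np.set_printoptions(precision=1,suppress=True)
Q=tq(.25)
for p in ((41,-28,78),(-3,-20,120),(-30,-28,120),(51,-28,120),(24,-55,120),(24,0,120)): print(p,env.ik(bed(*p),Q))
D=[]
for p in ((85,-28,190),(85,-60,150),(75,-20,130)):
    env.reach(bed(*p),Q); st,o,im=look("w%d"%p[2],["wheel_top","handle_pivot","handle_grip","corner","clamp_arm"]); D.append((st,o))
    print(p,{t:[(x,round(c,2)) for x,c in o[t]] for t in o})
pickle.dump(D,open("W.pkl","wb"))
for t in D[0][1]:
    rs=[ray("wrist",o[t][0][0],st) for st,o in D if o[t] and o[t][0][1]>.45]
    if len(rs)>1: P,r=tri(rs); print(t,len(rs),B.T@(P-C),np.array(r))
im=cv2.imread("pics/w130.png"); sd=env.camera("side")
cv2.imwrite("pics/v.png",np.hstack([im[:,140:500],cv2.resize(sd[80:260,220:400],(400,400))])); print(env.read_state()["time_s"])
E
```

```text
(41, -28, 78) [ 0.2  0.3  2.1 -0.7  0.5 -0.5]
(-3, -20, 120) [ 0.3  0.2  2.2 -0.6  0.6 -0.5]
(-30, -28, 120) [ 0.3  0.2  2.2 -0.7  0.6 -0.4]
(51, -28, 120) [ 0.2  0.2  2.1 -0.6  0.6 -0.6]
(24, -55, 120) [ 0.2  0.2  2.2 -0.6  0.6 -0.6]
(24, 0, 120) [ 0.3  0.3  2.1 -0.6  0.6 -0.5]
(85, -28, 190) {'wheel_top': [(array([291.8, 131.5]), 0.74)], 'handle_pivot': [(array([292.4, 103.6]), 0.55)], 'handle_grip': [(array([294. , 151.9]), 0.75)], 'corner': [(array([320.2, 105.9]), 0.89)], 'clamp_arm': [(array([295.9, 132.5]), 0.68), (array([317.1, 142.2]), 0.2)]}
(85, -60, 150) {'wheel_top': [(array([332.9, 125.9]), 0.88)], 'handle_pivot': [(array([332.6,  87.7]), 0.86), (array([333.8, 127. ]), 0.28)], 'handle_grip': [(array([334.2, 147.6]), 0.73), (array([189. , 248.8]), 0.24)], 'corner': [(array([352.4,  98. ]), 0.64)], 'clamp_arm': [(array([334.8, 125.6]), 0.63), (array([342.4, 140.3]), 0.38)]}
(75, -20, 130) {'wheel_top': [(array([281.3, 155.7]), 0.98), (array([158.6, 231.7]), 0.32)], 'handle_pivot': [(array([277.3, 112.7]), 0.73), (array([280.2, 178.5]), 0.21)], 'handle_grip': [(array([278.5, 180.2]), 0.57)], 'corner': [(array([313.1, 113.8]), 0.79)], 'clamp_arm': [(array([285.5, 153.2]), 0.75)]}
wheel_top 3 [ 22.6 -29.3  80.9] [1.8 0.5 1.6]
handle_pivot 3 [ -4.  -23.1  83.9] [1.7 0.4 1.3]
handle_grip 3 [ 38.1 -32.7  91.1] [0.6 0.3 0.4]
corner 3 [ 1.4  1.4 -3. ] [1.  1.2 2. ]
clamp_arm 3 [ 23.6 -27.2  66.4] [0.8 0.1 0.7]
20.1
```

View pics/v.png

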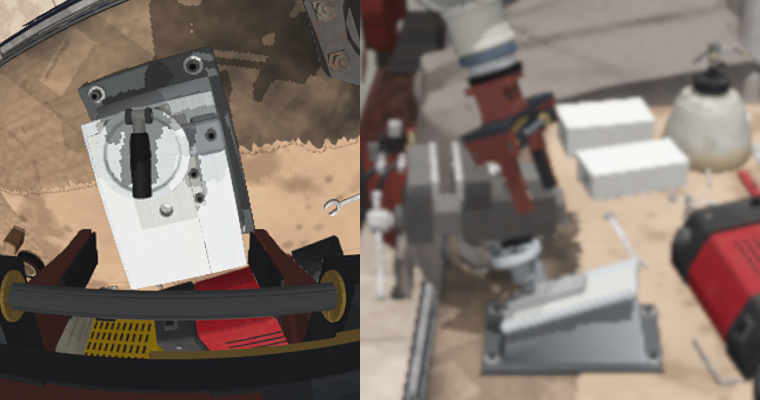

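The wrist view shows the handle vertical in the image (crop col 140, rows 115–195), so it is aligned with the tool, and the triangulation gives w≈0.225. I'll check the gripper body's clearance to the vice, then grasp.

Run:
```python
from h import *
np.set_printoptions(precision=1,suppress=True)
sc=env.camera("scene"); 
E=[bed(4,57,152),bed(78,57,152),bed(78,-121,152),bed(4,-121,152)]
print(np.array(E))
sd0=cv2.imread("pics/side0.png"); sc0=cv2.imread("pics/scene0.png")
for im,c in ((sd0,"side"),(sc0,"scene")): cv2.polylines(im,[proj(c,np.array(E)).astype(np.int32)],True,(0,255,0),1)
cv2.imwrite("pics/vice.png",np.hstack([cv2.resize(sd0[110:260,210:410],None,fx=2,fy=2),cv2.resize(sc0[180:330,220:420],None,fx=2,fy=2)]))
```

```text
[[470.4 123.7 179.4]
 [540.4 122.7 203.4]
 [523.3 -49.4 245.7]
 [453.3 -48.3 221.7]]
```

View pics/vice.png

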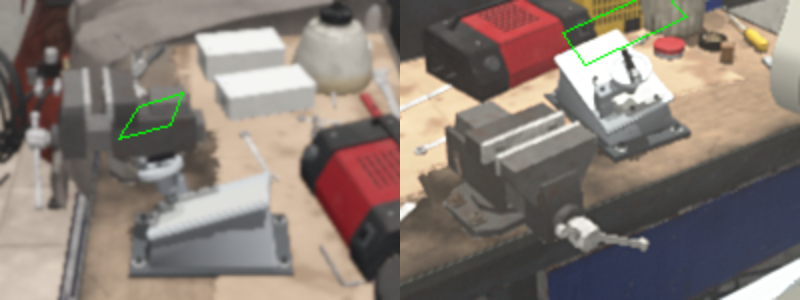

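The gripper body outline lies well clear of the vice in the scene view (right panel, 565–685 × 0–65, vice at 430–600 × 100–240). Now I grasp and swing the handle out.

```bash
cat >> h.py <<'E'
WC=np.array([23.7,-28.2,76.]); W0=.225; Q0=tq(W0)
def wf(w,x,z,y=0): # wheel frame -> world
    return C+B@(WC+[0,0,-6*w/(2*np.pi)]+R.from_euler("z",-w).as_matrix()@np.array([x,y,z],float))
def th(w,t,g=-7.5): # TCP for wheel angle w, handle angle t
    return wf(w,-27+44*np.cos(t),10+44*np.sin(t)+g)
def bf(): s=env.read_state(); return B.T@s["force"],s
E
python3 - <<'E'
from h import *
np.set_printoptions(precision=1,suppress=True)
env.set_gripper(36)
env.reach(wf(W0,17,50),Q0)
r=env.move_l(th(W0,0),rate=60,f_stop=5); f,s=bf(); print(r,s["tool_pos"]-th(W0,0),f)
env.set_gripper(0); f,s=bf(); print("closed",s["width"],s["grip_force"],f,s["time_s"])
if r or s["width"]<11: raise SystemExit
for t in np.linspace(0,1.55,7)[1:]:
    env.move_l(th(W0,t),rate=60); f,s=bf(); print(round(t,2),f,round(s["width"],1))
cv2.imwrite("pics/up.png",env.camera("wrist")); sd=env.camera("side"); cv2.imwrite("pics/up_side.png",sd); print(s["time_s"])
for c in("wrist","side"):
    print(c,[(t,[(x["xy"],x["confidence"]) for x in env.pinpoint(c,t)[:2]]) for t in("handle_pivot","handle_grip")])
print("pred",proj("wrist",np.array([wf(W0,-27,10),wf(W0,-27,54)]),env.read_state()),proj("side",np.array([wf(W0,-27,10),wf(W0,-27,54),wf(W0,17,10)])))
E
```

```text
False [0.1 0.  0.1] [-0.3  0.8  0.1]
closed 12.79662895613949 29.994016885757446 [ 1.1 -2.4  1.7] 22.7833
0.26 [-2.  -2.2 -1.7] 13.5
0.52 [-3.2 -2.4 -1.9] 13.3
0.78 [-2.  -3.2 -3.7] 13.1
1.03 [-1.9 -5.9 -1.5] 13.0
1.29 [ 0.4 -5.7 -0. ] 12.6
1.55 [ 2.6 -3.4  3.7] 11.9
24.8333
wrist [('handle_pivot', [([315.2, 221.0], 0.95), ([170.4, 267.0], 0.46)]), ('handle_grip', [([316.0, 220.0], 0.74), ([309.1, 268.6], 0.58)])]
side [('handle_pivot', [([280.8, 190.6], 0.51)]), ('handle_grip', [([280.7, 175.3], 0.5)])]
pred [[310.9 222.2]
 [310.7 248.4]] [[280.4 191.1]
 [275.5 177.6]
 [293.6 188.2]]
```

Run:
```python
import cv2,numpy as np
a=cv2.imread("pics/up.png")[150:330,220:420]; b=cv2.imread("pics/up_side.png")[140:230,240:340]
cv2.imwrite("pics/upz.png",np.hstack([cv2.resize(a,(400,360)),cv2.resize(b,(400,360),interpolation=cv2.INTER_CUBIC)]))
```

```text
(no output)
```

View pics/upz.png

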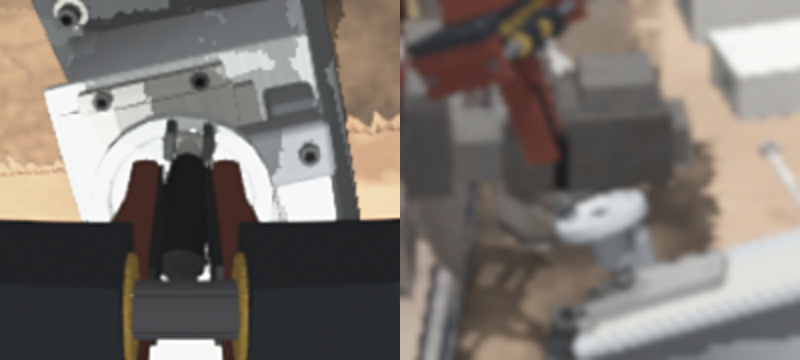

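The handle stands upright between the finger pads (left panel, 185,160–250). Now I crank clockwise with a force guard.

```bash
cat > crank.py <<'E'
from h import *
np.set_printoptions(precision=1,suppress=True)
def crank(w0,w1,n,rad=25.5,lim=30,fs=None):
    for w in np.linspace(w0,w1,n+1)[1:]:
        r=env.move_l(wf(w,-rad,46.5),rate=55,f_stop=fs); f,s=bf()
        M=R.from_euler("z",w).as_matrix()@f; p=R.from_euler("z",0).as_matrix()@(B.T@(s["tool_pos"]-C)-WC)
        print(round(w,2),"rad,tan,ax",M,round(s["width"],1),"tcp ang",round((np.arctan2(p[1],-p[0]))%6.283,2))
        if np.linalg.norm(f)>lim or r: return r
E
python3 - <<'E'
from crank import *
crank(W0,3.0,8); print(env.read_state()["time_s"])
st=env.read_state(); env.camera("wrist"); print([(x["xy"],x["confidence"]) for x in env.pinpoint("wrist","handle_pivot")[:2]],proj("wrist",wf(3.0,-27,10),st))
E
```

```text
0.57 rad,tan,ax [ 2.  -4.7  8.4] 11.5 tcp ang 0.58
0.92 rad,tan,ax [-1.  -0.5  0.4] 1.1 tcp ang 0.94
1.27 rad,tan,ax [-0.1 -0.1 -0.2] 0.5 tcp ang 1.3
1.61 rad,tan,ax [ 0.7  0.1 -1.1] 0.4 tcp ang 1.65
1.96 rad,tan,ax [ 0.7  0.5 -0.2] 0.5 tcp ang 1.98
2.31 rad,tan,ax [-1.3 -0.6  0.2] 0.5 tcp ang 2.33
2.65 rad,tan,ax [0.2 1.3 0.1] 0.6 tcp ang 2.67
3.0 rad,tan,ax [0.6 0.1 1. ] 0.4 tcp ang 3.02
27.6
[([290.4, 229.9], 0.76)] [314.  228.7]
```

The grip slipped off at w≈0.9, because the sleeve sat near the pad edge. I'll back off, then find where the handle stands now.

Run:
```python
from look import *
p0=B.T@(env.read_state()["tool_pos"]-C)
env.move_l(bed(p0[0]+8,p0[1],p0[2]+45),rate=150)
env.set_gripper(40)
D=[]
for p in ((85,-28,195),(85,-65,175),(70,-10,185)):
    env.reach(bed(*p),Q0); st,o,im=look("x%d"%p[2],["wheel_top","handle_pivot","handle_grip"]); D.append((st,o))
    print(p,{t:[(x,round(c,2)) for x,c in o[t]] for t in o})
for t in D[0][1]:
    rs=[ray("wrist",o[t][0][0],st) for st,o in D if o[t] and o[t][0][1]>.4]
    if len(rs)>1: P,r=tri(rs); print(t,len(rs),B.T@(P-C)-WC,np.array(r))
im=cv2.imread("pics/x195.png"); sd=env.camera("side"); print([(x["xy"],x["confidence"]) for x in env.pinpoint("side","handle_grip")[:2]])
cv2.imwrite("pics/x.png",np.hstack([cv2.resize(im[60:210,220:390],(453,400)),cv2.resize(sd[150:230,260:340],(340,400))])); print(env.read_state()["time_s"])
```

```text
(85, -28, 195) {'wheel_top': [(array([293.2, 131. ]), 0.77)], 'handle_pivot': [(array([288.9, 158.5]), 0.93)], 'handle_grip': [(array([278.1, 168.7]), 0.6)]}
(85, -65, 175) {'wheel_top': [(array([337.8, 126.5]), 0.97)], 'handle_pivot': [(array([332.3, 156.7]), 0.83)], 'handle_grip': [(array([334.8, 164.8]), 0.83)]}
(70, -10, 185) {'wheel_top': [(array([277.2, 152.7]), 0.8)], 'handle_pivot': [(array([270.5, 182.6]), 0.61)], 'handle_grip': [(array([261.7, 198.1]), 0.7)]}
wheel_top 3 [-0.5 -2.4 -7.5] [0.9 1.1 1.3]
handle_pivot 3 [ 22.9 -12.5   2.7] [0.4 0.9 1.1]
handle_grip 3 [ 23.1 -14.5  54.3] [2.1 0.6 1.5]
[([290.6, 173.3], 0.56)]
30.5583
```

View pics/x.png

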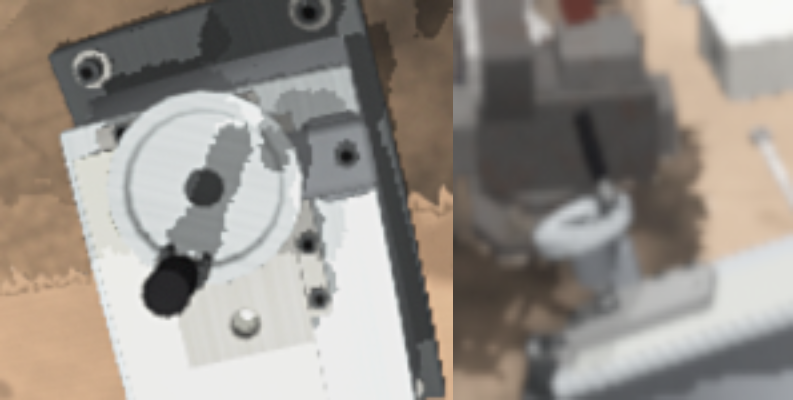

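The wheel has in fact been cranked to about 3.65 rad: the closed fingers pushed the upright handle along (black end at (172,285), foot at (205,245) in the left panel). I'll regrip it centred and deeper, then finish the turn.

Run:
```python
from h import *
np.set_printoptions(precision=1,suppress=True)
Z=36;w0=3.67
env.reach(wf(w0,-26.7,95),Q0)
r=env.move_l(wf(w0,-26.7,Z),rate=80,f_stop=6); print("touch",r)
if r: raise SystemExit
env.set_gripper(0); f,s=bf(); print(s["width"],f,s["time_s"])
if s["width"]<11: raise SystemExit
for w in np.linspace(w0,6.3,9)[1:]:
    env.move_l(wf(w,-26,Z),rate=60); f,s=bf()
    print(round(w,2),"rad,tan,ax",R.from_euler("z",w).as_matrix()@f,round(s["width"],1))
    if s["width"]<10 or np.linalg.norm(f)>35: break
print(s["time_s"])
```

```text
touch False
13.40225333279407 [-0.4  0.   2.3] 32.2667
4.0 rad,tan,ax [-3.3  1.4  1.9] 13.4
4.33 rad,tan,ax [-5.3  1.3  5.2] 13.3
4.66 rad,tan,ax [-5.8  2.1  6.6] 13.2
4.98 rad,tan,ax [-4.4  1.2  7.3] 13.6
5.31 rad,tan,ax [-3.4  1.3  7.9] 13.4
5.64 rad,tan,ax [-2.   1.7  8.9] 13.2
5.97 rad,tan,ax [-3.3  1.2  9.5] 13.5
6.3 rad,tan,ax [-1.6  0.1 11.1] 13.5
34.6
```

Run:
```python
from h import *
np.set_printoptions(precision=1,suppress=True)
for w in (6.4,6.48,6.54,6.6,6.66):
    env.move_l(wf(w,-26,36.5),rate=30); f,s=bf(); F=R.from_euler("z",w).as_matrix()@f
    print(round(w,2),"rad,tan,ax",F,round(s["width"],1))
    if abs(F[1])>6: break
env.hold(.3)
env.camera("side"); env.camera("wrist")
p=B.T@(s["tool_pos"]-C)-WC; print(p, s["time_s"])
for t in("handle_pivot","handle_grip"): print(t,[(x["xy"],round(x["confidence"],2)) for x in env.pinpoint("side",t)[:1]],proj("side",wf(6.5,-27,10 if t[7]=="p" else 54)))
```

```text
6.4 rad,tan,ax [-3.3  0.3  5.8] 13.7
6.48 rad,tan,ax [-4.5  0.2  7. ] 13.1
6.54 rad,tan,ax [-3.2 -4.4  8.3] 13.4
6.6 rad,tan,ax [-1.  -9.1  9.7] 13.2
[-26.6   6.2  30. ] 35.6
handle_pivot [([283.0, 195.1], 0.53)] [281.1 193. ]
handle_grip [([277.6, 178.2], 0.49)] [276.2 179.5]
```

At the stop: the tangential load rises from w≈6.5. Now fold: regrip near the handle's end, swing it in, then press it flat.

Run:
```python
from h import *
np.set_printoptions(precision=1,suppress=True)
w=6.5
env.move_l(wf(w,-26,36.5),rate=30)
env.set_gripper(22); env.move_l(wf(w,-26,46.5),rate=60)
env.set_gripper(0); f,s=bf(); print(s["width"],f,s["time_s"])
for t in np.linspace(1.5,0.35,6)[1:]:
    env.move_l(th(w,t),rate=60); f,s=bf(); print(round(t,2),f,round(s["width"],1))
env.set_gripper(36); env.move_l(wf(w,17,65),rate=120)
st=env.read_state(); env.camera("side"); env.camera("scene")
print([(c,[(x["xy"],round(x["confidence"],2)) for x in env.pinpoint(c,"handle_grip")[:1]],proj(c,np.array([th(w,a,0) for a in(0,.35,.8,1.5)])).tolist()) for c in("side","scene")])
env.set_gripper(0); 
r=env.move_l(wf(w,15,15.5),rate=40,f_stop=6); f,s=bf(); print("press",r,f,B.T@(s["tool_pos"]-wf(w,0,0)),s["time_s"])
```

```text
13.233076867727602 [-0.8 -3.3  3.9] 37.3667
1.27 [-2.3 -0.9  0.4] 13.3
1.04 [-2.2 -2.3 -1.3] 13.3
0.81 [-2.4 -4.3  1.3] 13.3
0.58 [-0.3 -6.3  4.1] 13.3
0.35 [ 2.1 -7.6  4.4] 13.1
[('side', [([288.6, 180.7], 0.61)], [[294.2743833325877, 190.03489442598203], [291.81782296673225, 185.55138984504208], [286.7714135787085, 181.17919495172558], [277.12553256772395, 179.292780819727]]), ('scene', [([249.6, 247.2], 0.52)], [[332.87130740838336, 208.24420109511155], [333.04578424761746, 205.74607256155795], [334.0633775086467, 204.70498935359677], [336.9887840960951, 208.4360947159906]])]
press True [-2.2  0.1  9.7] [14.7 -3.2 17. ] 42.1083
```

Run:
```python
from look import *
w=6.5
env.move_l(wf(w,25,80),rate=150)
D=[]
for p in ((85,-28,190),(85,-65,175),(70,-10,185)):
    env.reach(bed(*p),Q0); st,o,im=look("y%d"%p[2],["wheel_top","handle_pivot","handle_grip"]); D.append((st,o))
for t in D[0][1]:
    rs=[ray("wrist",o[t][0][0],st) for st,o in D if o[t] and o[t][0][1]>.4]
    if len(rs)>1: P,r=tri(rs); print(t,len(rs),B.T@(P-C)-WC+[0,0,6.2],np.array(r))
im=cv2.imread("pics/y190.png")
L=np.array([bed(x,y,10) for x,y in((0,0),(100,0),(100,-56),(0,-56))]); cv2.polylines(im,[proj("wrist",L,D[0][0]).astype(np.int32)],True,(0,0,255),1)
sd=env.camera("side")
cv2.imwrite("pics/y.png",np.hstack([cv2.resize(im[60:210,220:390],(453,400)),cv2.resize(sd[150:230,260:340],(340,400))])); print(env.read_state()["time_s"])
```

```text
wheel_top 3 [-0.6 -1.  12.3] [1.3 0.8 0.8]
handle_pivot 3 [-27.5   5.4  15.8] [1.3 1.5 1.1]
handle_grip 3 [14.8 -6.1  0.6] [2.1 1.1 1.3]
44.2917
```

View pics/y.png

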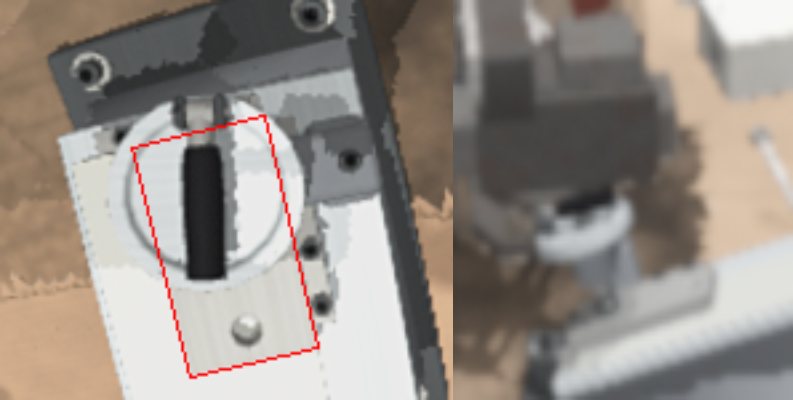

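The handle is folded flat and vertical in the tool-aligned view (205,150–275), so the wheel is at ≈6.5 rad. The plate still matches its seat outline and the arm is clear, so I'm handing in.

```bash
python3 -c "
from station import env
print(env.sign_off())"
```

```text
the job is handed in; nothing more can be done
None
```

I handed the job in; no verdict came back. In the last pictures the plate is seated against both stops, the wheel is at its stop (about 6.5 rad), and the handle is folded flat with the arm clear. The grip slipped once early in the cranking and I re-gripped. I did not measure the clamp foot's force, and I made no separate check of the bystanders at the end.

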